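Gauge the token tube and show the reading to the phone

ROBOT

A 7-joint arm with a two-finger parallel gripper is mounted at the origin on a cart in front of the work surface, level with it; the furniture and walls round the work are solid. World frame = base frame: x ahead of the robot, y to its left, z up, the work surface at z = 0. Lengths are in m, angles in rad, forces in N, time in s.
With the tool pointing down it reaches from about 0.425 to 0.925 m from the base axis. Payload 6.8 kg.
Tool frame: the origin (TCP) lies between the finger pads; the fingertips stand r.tcp_to_tips ahead of it and the grasp point (between the pads) lies 3 mm ahead of it (r.tcp_to_tips is the distance from the TCP to the fingertips, in m); z points along the fingers, y is the line along which they close (so a half turn about z gives the same grasp; the last joint's range is limited). The gripper opens to 85 mm and grips with 20 to 120 N. Pads are 22 mm wide; open, the fingers measure 114 mm over their backs; the gripper's body (76 mm by 85 mm) begins 54 mm behind the grasp point. The pads swing forward as they close: fully open they stand 13 mm farther back than shut.
Start: joints at [1.101, 0.477, 0.022, 1.555, -0.011, 1.109, -0.083], TCP at [0.239, -0.631, 0.253] pointing down, gripper open.
Joint ranges: [-2.96, 2.96], [-0.34, 2.1], [-1.41, 1.46], [0.24, 2.44], [-1.37, 4.51], [0.17, 1.92], [-2.96, 2.96]. Speed limits (rad/s): [2.39, 2.39, 3.14, 3.14, 3.14, 3.14, 3.14].

INTERFACE

Orientations are given as a rotation vector (axis times angle).
In Python, from bench import r gives the robot as it stands. The module is installed in compiled form; this text tells all that it offers.
- The arm moves only by the tool step_arm, never from a script. Its argument "moves" is a list of rows, each an object of numbers: "rx", "ry", "rz": the turn, a rotation vector about the tool's x, y, z in degrees; "dx", "dy", "dz": the shift along the tool's x, y, z in mm; "gripper": the opening, from -1 (shut) to 1 (fully open). In form: [{"rx": .., "ry": .., "rz": .., "dx": .., "dy": .., "dz": .., "gripper": ..}, ...]. A call has 1 to 20 rows; each row shifts and turns the commanded pose from where the row before left it, along the tool's axes as they then stand; what a row does not reach is not made up. A row lasts 1/8 s, in which the tool goes at most 62.5 mm and 10.7 degrees, less where a joint would pass 70% of its speed; a pose out of reach is approached as far as the arm can. A call is refused whole if a number of a shift passes 62.5 or a number of a turn 10.7, either way. A call with a gripper value outside its range is refused whole. The fingers move at their own pace and stop on an object; "grip_force" is the grip in N (left out, the last holds). Time passes only in rows, so rows that do not move let the fingers close. It gives the time, the measured TCP pose, the force, the opening and the grip force at its end, in the units of the state.
- r.get_obs(): the state, without advancing time (a new reading comes with each control period).
- r.grab_frame(name): name is "side" or "top"; returns the picture (384x512x3 uint8, blue, green, red); there is no depth.
- r.camera_info(name): a dict with "mtx" (3x3 intrinsics, pixels), "D" ([k1, k2, p1, p2, k3] as OpenCV has them; the pictures are not rectified), "rvec" (rotation vector, rad) and "tvec" (3), from world to camera coordinates, as OpenCV has them. Camera axes: x right, y down, z forward; pixel columns grow to the right and rows downward; lengths in m; the calibration is good to about 2 mm. A picture is of the moment at which its call begins. camera_info takes no time and is no camera call.
- r.hand_in(): hands the job in; it is judged then, once.
The state is a dict: "clock": time; "joints": joint angles; "qvel": joint speeds; "tau": joint torques, N m; "tcp_pos": TCP position; "orientation": TCP orientation; "contact_force": force on the tool from outside, world axes, zero at the start; "moment": the same for the moment, N m; "grip_width": finger opening in m; "gripper_force": force on a finger pad.
Only numpy, scipy, OpenCV 4.12 (cv2) and the standard library are available. Lean on these libraries where they do the work, as an engineer would, in place of code of your own. Each camera call takes 0.05 s, during which the arm holds its last target. There are 200 camera calls.

TASK

Check how full the sloping token tube is: take the blue-handled depth gauge out of its cradle, push its rod into the tube's mouth until the steel collar stops against the rim, then draw it right out again without disturbing the red pin. Finish holding the gauge still and level, with the tip of the red pin about a hand's breadth (12 cm) above the middle of the phone that lies on the counter; do not put it down or let go. Leave the phone and the two small packets where they are.

Things in the scene. Friction and masses are not known exactly. Their poses are not given: they have to be found in the camera images.
- gauge: Depth gauge, 0.13 kg. Origin: middle of its handle, on its axis; +x along the axis to the tip, z up as it lies level in the cradle, axis 38 mm above the counter. Blue handle 16 x 16 mm, x -45 to 45 mm (grasp across it at the middle, from above); steel collar 36 mm dia, x 45 to 51; aluminium rod 13 mm dia, x 51 to 91; red pin 9 mm dia, x 91 to 121 when out.
- collar_face (a point): Centre of the collar's front face, the face that stops against the tube's rim, on the gauge's axis (51 mm from the handle's middle).
- gauge_tip (a point): Rounded end of the red pin, on the gauge's axis; moves back with the pin.
- pin (a joint): How far the red pin has been pushed back into the rod, m: 0 = fully out (30 mm showing, at the start), at most 0.026. It slides stiffly (about 1 N) and stays where it is left: this is the reading. The tokens in the tube push it back 14 mm when the collar is on the rim.
- token_tube: Clear tube fixed on a grey stand (70 x 125 mm plate). Origin: centre of its mouth, 105 mm above the counter; z points out of the mouth along the tube, 30 degrees above level, to the robot's left (+y) give or take 12 degrees. Black mouth ring 40 mm outside, bore stepping from 26 to 18 mm in 6 mm; tube bore 18 mm; tokens 56 mm down. Gauge goes in along -z, collar face at the mouth.
- cradle: Black cradle fixed to the counter (right of the sealer, or farther right), 94 x 46 mm, x along the gauge, towards the robot. Base 6 mm thick; two saddles 8 mm thick at x = -38 and 38 mm hold the handle's underside 30 mm up, between lips 8 mm higher; the 68 mm between them is free for the fingers. Clear signs 0.22 m high stand nearer the robot to its sides, jars 0.15 m high beyond.
- phone: Loose phone in a red case lying face up on the counter, 75 (x) x 149 (y) x 11 mm. Origin: centre of its underside. A blue bag sealer (0.13 m high, its black lever reaching back to x = 0.63 at y = 0.15 to 0.20) stands just beyond it and a clear sign to its left, so there is room for the hand on the robot's right side of the phone.
- packet_black: Loose small black card packet, 21 x 24 x 47 mm, standing. Origin: centre of its underside. To be left alone.
- packet_cream: Loose small cream card packet, 12 x 30 x 58 mm, standing. Origin: centre of its underside. To be left alone.

How it is judged:
By the outcome, as a careful person would: the job done as asked, in the order asked, and still so for the second after the job is handed in, while the arm keeps its last pose, push and grip.
It also fails if it takes over 58 s, if anything falls off the work surface, if the arm or the gripper's body presses on something with over 40 N, if the wrist force passes 120 N, or if a joint passes its speed limit or range.

## Working session

There is one attempt and no reset: what is moved stays moved. The work goes in short steps, Python scripts to look and compute and a tool call to move; the robot and the scene stay as the last step left them, time stands still between calls to the robot, and variables do not carry over. Pictures are saved under pics/ and viewed, at most 10 in all, crops included, and the job is handed in when it is done.

Besides the shell and the picture viewer there is one more tool, called after "Emit:" as name(argument=value, ...), one argument or row to a line, values as JSON. step_arm: Moves the arm, as the interface text tells. Its arguments: {"type":"object","properties":{"moves":{"type":"array","items":{"type":"object","properties":{"rx":{"type":"number"},"ry":{"type":"number"},"rz":{"type":"number"},"dx":{"type":"number"},"dy":{"type":"number"},"dz":{"type":"number"},"gripper":{"type":"number"}}}},"grip_force":{"type":"number"}},"required":["moves"]}

```bash
mkdir -p pics; ls; python3 - <<'E'
from bench import r
import cv2,numpy as np
o=r.get_obs()
print({k:np.round(v,3).tolist() for k,v in o.items()}, r.tcp_to_tips)
for n in("side","top"):
    f=r.grab_frame(n); cv2.imwrite(f"pics/{n}0.png",f); np.save(f"pics/{n}0.npy",f)
    c=r.camera_info(n); R=cv2.Rodrigues(np.array(c["rvec"],float))[0]
    print(n,np.round(c["mtx"],1).tolist(),np.round(c["D"],3).tolist(),"pos",np.round(-R.T@np.array(c["tvec"]).ravel(),3),"fwd",R[2].round(3),"right",R[0].round(3))
E
```

```text
pics
{'clock': 0.0, 'joints': [1.101, 0.478, 0.022, 1.556, -0.012, 1.109, -0.083], 'qvel': [0.0, 0.001, -0.0, 0.0, 0.0, -0.001, -0.001], 'tau': [-0.001, -59.644, 1.608, -28.12, 0.013, 0.009, -0.0], 'tcp_pos': [0.239, -0.631, 0.252], 'orientation': [-3.089, -0.565, 0.001], 'contact_force': [0.233, -0.177, 0.045], 'moment': [-0.066, -0.049, -0.041], 'gripper_force': 0.0, 'grip_width': 0.085} 0.022
side [[421.5, 0.0, 254.1], [0.0, 421.5, 188.6], [0.0, 0.0, 1.0]] [0.006, 0.0, 0.0, 0.0, 0.0] pos [ 0.525 -0.978  0.549] fwd [ 0.083  0.877 -0.474] right [ 0.996 -0.091  0.006]
top [[363.3, 0.0, 256.5], [0.0, 363.3, 197.3], [0.0, 0.0, 1.0]] [-0.002, 0.0, 0.0, 0.0, 0.0] pos [ 0.455 -0.098  1.069] fwd [ 0.15  -0.006 -0.989] right [-0.021 -1.     0.003]
```

View pics/side0.png

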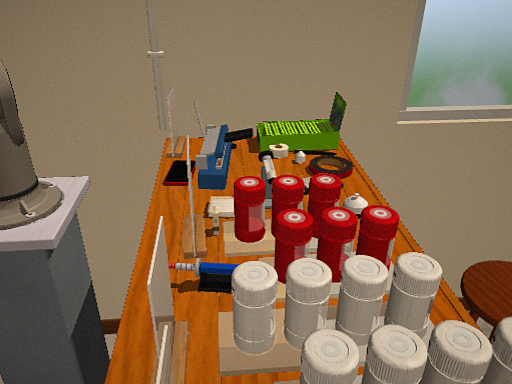

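View pics/top0.png

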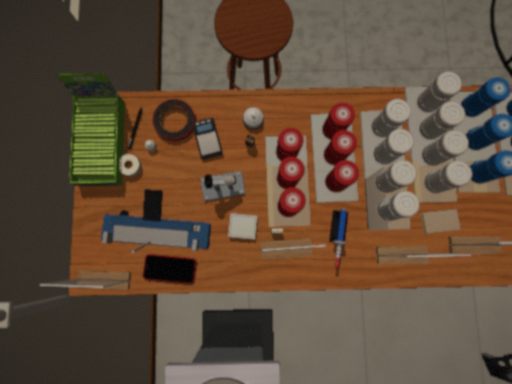

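The side view shows the gauge at about (200,268), blue handle and red pin toward the robot. The top view shows the gauge at (340,235) with its tip at (338,270), the tube stand at (222,186) and the phone at (170,269). I'll enlarge the gauge and tube and measure them.

```bash
cat > h.py <<'E'
import cv2,numpy as np
from bench import r
def cam(n):
    c=r.camera_info(n);R=cv2.Rodrigues(np.array(c["rvec"],float))[0];t=np.array(c["tvec"],float).ravel()
    return c,R,-R.T@t
def ray(n,uv):
    c,R,p=cam(n)
    q=cv2.undistortPoints(np.array([[uv]],float),np.array(c["mtx"]),np.array(c["D"])).ravel()
    d=R.T@np.array([q[0],q[1],1]);return p,d/np.linalg.norm(d)
def plane(n,uv,z):
    p,d=ray(n,uv);return p+d*(z-p[2])/d[2]
def proj(n,P):
    c=r.camera_info(n)
    return cv2.projectPoints(np.array(P,float).reshape(-1,1,3),np.array(c["rvec"],float),np.array(c["tvec"],float),np.array(c["mtx"]),np.array(c["D"]))[0].reshape(-1,2)
def tri(a,b):  # midpoint of top/side rays, gap
    p,d=ray("top",a);q,e=ray("side",b)
    s=np.linalg.lstsq(np.c_[d,-e],q-p,rcond=None)[0]
    A=p+s[0]*d;B=q+s[1]*e;return (A+B)/2,np.linalg.norm(A-B)
def blobs(f,lo,hi,box,amin=8):
    hsv=cv2.cvtColor(f,cv2.COLOR_BGR2HSV);m=cv2.inRange(hsv,np.array(lo),np.array(hi))
    x0,y0,x1,y1=box;k=np.zeros_like(m);k[y0:y1,x0:x1]=m[y0:y1,x0:x1]
    cs=cv2.findContours(k,cv2.RETR_EXTERNAL,cv2.CHAIN_APPROX_NONE)[0]
    return [(int((cv2.drawContours(np.zeros_like(k),[c],-1,1,-1)).sum()),cv2.minAreaRect(c)) for c in cs if len(c)>=4 and cv2.contourArea(c)>=amin]
E
python3 - <<'E'
from h import *
t=np.load("pics/top0.npy");s=np.load("pics/side0.npy")
print("blue gauge top",blobs(t,(105,120,60),(130,255,255),(325,200,355,260)))
print("red pin top",blobs(t,(0,90,60),(6,255,255),(325,245,350,285),3),blobs(t,(170,90,60),(180,255,255),(325,245,350,285),3))
print("phone",blobs(t,(0,0,0),(180,255,45),(135,248,205,290),100))
print("blue gauge side",blobs(s,(105,120,40),(130,255,255),(180,250,240,290)))
for P in ((340,225),(338,270),(170,269),(222,186)): print(P,plane("top",P,.038).round(3))
a=cv2.resize(t[165:215,190:255],None,fx=6,fy=6,interpolation=cv2.INTER_CUBIC)
b=cv2.resize(t[200:280,310:370],None,fx=6,fy=6,interpolation=cv2.INTER_CUBIC)
c=cv2.resize(s[130:240,200:290],None,fx=4,fy=4,interpolation=cv2.INTER_CUBIC)
W=np.zeros((600,800,3),np.uint8);W[:300,:390]=a;W[:480,395:755]=b
cv2.imwrite("pics/z1.png",W);
cv2.imwrite("pics/z2.png",cv2.resize(s[140:300,150:300],None,fx=3.7,fy=3.7,interpolation=cv2.INTER_CUBIC))
E
```

```text
blue gauge top [(192, ((341.46417236328125, 225.05462646484375), (6.6599507331848145, 28.509262084960938), 6.709836483001709))]
red pin top [(33, ((337.04266357421875, 262.1158447265625), (3.2025146484375, 9.938838005065918), 6.34019136428833))] []
phone [(1089, ((168.92576599121094, 268.7425537109375), (48.7568244934082, 22.587343215942383), 5.710593223571777))]
blue gauge side [(347, ((218.3687744140625, 267.9930725097656), (38.78841781616211, 10.038737297058105), 3.012787342071533))]
(340, 225) [ 0.527 -0.34   0.038]
(338, 270) [ 0.401 -0.327  0.038]
(170, 269) [0.414 0.141 0.038]
(222, 186) [ 0.646 -0.006  0.038]
```

View pics/z1.png

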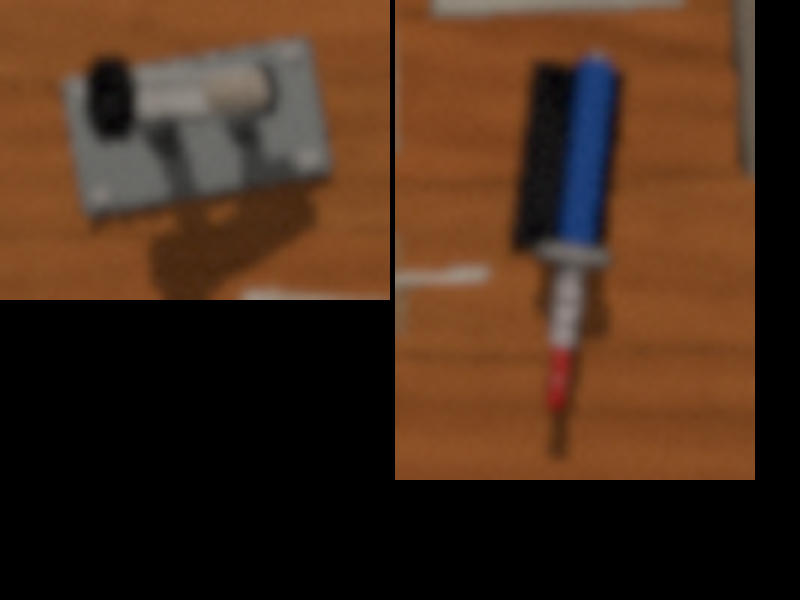

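View pics/z2.png

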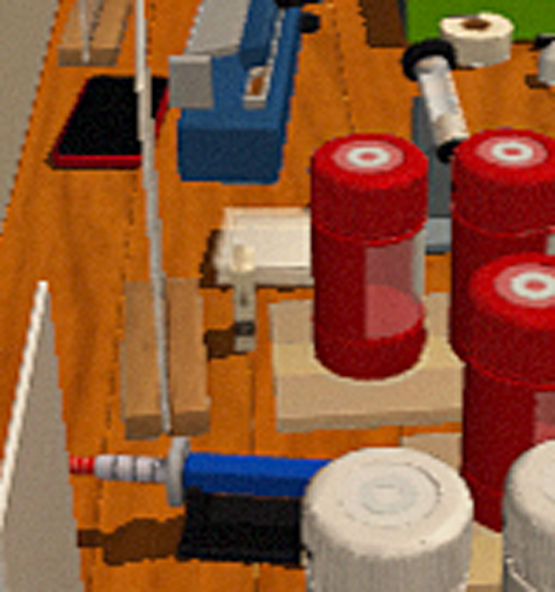

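The crops show the tube's black mouth ring at about (208.5,181) in the top view and (266,157) in the side view. The stand plate is turned about 10°. The handle axis runs from (342,212) to (337,268), so its yaw is about 7° off -x. Now the numbers.

```bash
python3 - <<'E'
from h import *
t=np.load("pics/top0.npy");s=np.load("pics/side0.npy")
H=plane("top",(341.46,225.05),.038);P=plane("top",(337.04,262.1),.038)
d=P-H;print("handle",H.round(4),"pinmid",P.round(4),"dist",np.linalg.norm(d).round(4),"yaw",np.degrees(np.arctan2(d[1],d[0])).round(1))
ph=blobs(t,(0,0,0),(180,255,45),(135,248,205,290),100)[0][1]
print("phone",plane("top",ph[0],.011).round(4),[plane("top",p,.011).round(3).tolist() for p in cv2.boxPoints(ph)])
print("ring top",blobs(t,(0,0,0),(180,255,40),(203,170,214,192),15)); print("ring side",blobs(s,(0,0,0),(180,255,60),(255,148,276,166),10),blobs(s,(0,0,0),(180,255,60),(266,170,280,186),5))
print("plate",blobs(t,(60,0,70),(125,70,160),(195,165,250,205),60))
print("mouth guess",tri((208.3,181.3),(265.8,156.8)))
print("low end",tri((233.5,179.5),(273.5,179)))
for c in [(200.8,178.5),(240.5,171.2),(245,194.5),(204.8,201)]: print(plane("top",c,.008).round(4))
for n,p,z in (("jar",(400,205),.15),("sealer R",(210,235),.1),("sealer R nr",(210,247),.03),("signR",(378,255),.22),("signL",(325,246),.22),("lever",(152,190),.13)): print(n,plane("top",p,z).round(3))
E
```

```text
handle [ 0.5264 -0.344   0.038 ] pinmid [ 0.4231 -0.3258  0.038 ] dist 0.1049 yaw 170.0
phone [0.4137 0.1501 0.011 ] [[0.391, 0.222, 0.011], [0.454, 0.217, 0.011], [0.437, 0.078, 0.011], [0.374, 0.084, 0.011]]
ring top [(71, ((208.0, 181.5), (11.0, 6.0), 90.0))]
ring side [(80, ((265.2522888183594, 155.17433166503906), (9.290915489196777, 14.17582893371582), 73.3007583618164))] [(27, ((270.3276062011719, 181.06895446777344), (5.199469089508057, 7.242117881774902), 68.19859313964844))]
plate []
mouth guess (array([0.6488938 , 0.02579187, 0.1005269 ]), np.float64(0.001317267918786282))
low end (array([ 0.66015154, -0.04084288,  0.0684899 ]), np.float64(0.0036389555711796393))
[0.6756 0.06   0.008 ]
[ 0.6954 -0.0585  0.008 ]
[ 0.6247 -0.0708  0.008 ]
[0.6077 0.048  0.008 ]
jar [ 0.567 -0.47   0.15 ]
sealer R [0.503 0.022 0.1  ]
sealer R nr [0.473 0.03  0.03 ]
signR [ 0.443 -0.381  0.22 ]
signL [ 0.466 -0.26   0.22 ]
lever [0.622 0.17  0.13 ]
```

Emit:
step_arm(
  moves=[
    {"rz": 7.7,"dz": -15,"gripper": 0.2},
    {"rz": 7.7,"dz": -15,"gripper": 0.2},
    {"rz": 7.7,"dz": -15,"gripper": 0.2},
    {"rz": 7.7,"dz": -15,"gripper": 0.2},
    {"dx": 23.3,"dy": -33.2,"gripper": 0.2},
    {"dx": 23.3,"dy": -33.2,"gripper": 0.2},
    {"dx": 23.3,"dy": -33.2,"gripper": 0.2},
    {"dx": 23.3,"dy": -33.2,"gripper": 0.2},
    {"dx": 23.3,"dy": -33.2,"gripper": 0.2},
    {"dx": 23.3,"dy": -33.2,"gripper": 0.2},
    {"dx": 23.3,"dy": -33.2,"gripper": 0.2},
    {"dx": 23.3,"dy": -33.2,"gripper": 0.2},
    {"dx": 23.3,"dy": -33.2,"gripper": 0.2},
    {"dx": 23.3,"dy": -33.2,"gripper": 0.2},
    {"gripper": 0.2},
  ],
)

```text
invalid input at $.moves[0]: expected keys rx, ry, rz, dx, dy, dz, gripper
```

Emit:
step_arm(
  moves=[
    {"rx": 0,"ry": 0,"rz": 7.7,"dx": 0,"dy": 0,"dz": -15,"gripper": 0.2},
    {"rx": 0,"ry": 0,"rz": 7.7,"dx": 0,"dy": 0,"dz": -15,"gripper": 0.2},
    {"rx": 0,"ry": 0,"rz": 7.7,"dx": 0,"dy": 0,"dz": -15,"gripper": 0.2},
    {"rx": 0,"ry": 0,"rz": 7.7,"dx": 0,"dy": 0,"dz": -15,"gripper": 0.2},
    {"rx": 0,"ry": 0,"rz": 0,"dx": 23.3,"dy": -33.2,"dz": 0,"gripper": 0.2},
    {"rx": 0,"ry": 0,"rz": 0,"dx": 23.3,"dy": -33.2,"dz": 0,"gripper": 0.2},
    {"rx": 0,"ry": 0,"rz": 0,"dx": 23.3,"dy": -33.2,"dz": 0,"gripper": 0.2},
    {"rx": 0,"ry": 0,"rz": 0,"dx": 23.3,"dy": -33.2,"dz": 0,"gripper": 0.2},
    {"rx": 0,"ry": 0,"rz": 0,"dx": 23.3,"dy": -33.2,"dz": 0,"gripper": 0.2},
    {"rx": 0,"ry": 0,"rz": 0,"dx": 23.3,"dy": -33.2,"dz": 0,"gripper": 0.2},
    {"rx": 0,"ry": 0,"rz": 0,"dx": 23.3,"dy": -33.2,"dz": 0,"gripper": 0.2},
    {"rx": 0,"ry": 0,"rz": 0,"dx": 23.3,"dy": -33.2,"dz": 0,"gripper": 0.2},
    {"rx": 0,"ry": 0,"rz": 0,"dx": 23.3,"dy": -33.2,"dz": 0,"gripper": 0.2},
    {"rx": 0,"ry": 0,"rz": 0,"dx": 23.3,"dy": -33.2,"dz": 0,"gripper": 0.2},
    {"rx": 0,"ry": 0,"rz": 0,"dx": 0,"dy": 0,"dz": 0,"gripper": 0.2},
  ],
)

```text
clock: 1.98
tcp_pos: [0.5292, -0.3409, 0.3127]
orientation: [-3.128, 0.265, -0.0]
contact_force: [0.6, -1.2, -0.1]
grip_width: 0.0513
gripper_force: 0.0
```

Emit:
step_arm(
  moves=[
    {"rx": 0,"ry": 0,"rz": 0.3,"dx": -2.2,"dy": 3.5,"dz": 30,"gripper": 0.2},
    {"rx": 0,"ry": 0,"rz": 0,"dx": 0,"dy": 0,"dz": 40,"gripper": 0.2},
    {"rx": 0,"ry": 0,"rz": 0,"dx": 0,"dy": 0,"dz": 40,"gripper": 0.2},
    {"rx": 0,"ry": 0,"rz": 0,"dx": 0,"dy": 0,"dz": 40,"gripper": 0.2},
    {"rx": 0,"ry": 0,"rz": 0,"dx": 0,"dy": 0,"dz": 40,"gripper": 0.2},
    {"rx": 0,"ry": 0,"rz": 0,"dx": 0,"dy": 0,"dz": 20,"gripper": 0.2},
    {"rx": 0,"ry": 0,"rz": 0,"dx": 0,"dy": 0,"dz": 0,"gripper": 0.2},
    {"rx": 0,"ry": 0,"rz": 0,"dx": 0,"dy": 0,"dz": 0,"gripper": 0.2},
  ],
)

```text
clock: 2.98
tcp_pos: [0.5245, -0.3491, 0.1048]
orientation: [3.128, -0.284, 0.003]
contact_force: [-0.4, -0.6, -0.2]
grip_width: 0.0511
gripper_force: 0.0
```

```bash
cat >> h.py <<'E'
from scipy.spatial.transform import Rotation as Ro
def goal_R(yaw,down):  # gauge axis = -tool x; yaw (deg) and angle below level
    y,p=np.radians([yaw,down]);g=np.array([np.cos(y)*np.cos(p),np.sin(y)*np.cos(p),-np.sin(p)])
    side=np.array([-np.sin(y),np.cos(y),0]);z=-np.cross(g,side)
    x=-g;return np.c_[x,np.cross(z,x),z]
def delta(pos,R):
    o=r.get_obs();R0=Ro.from_rotvec(o["orientation"]).as_matrix()
    return (R0.T@(np.array(pos)-o["tcp_pos"])*1e3).round(1),np.degrees(Ro.from_matrix(R0.T@R).as_rotvec()).round(1)
E
python3 - <<'E'
from h import *
print(delta((.5264,-.344,.041),goal_R(170,0)),r.get_obs()["joints"])
t=r.grab_frame("top");s=r.grab_frame("side")
W=np.hstack([cv2.resize(t[190:290,300:380],None,fx=5,fy=5,interpolation=2),cv2.resize(s[190:290,150:230],None,fx=5,fy=5,interpolation=2)]);cv2.imwrite("pics/g1.png",W)
E
```

```text
(array([ 0.8, -5.4, 63.8]), array([ 0.1, -0.1, -0.4])) [ 0.49912714  0.56863948 -0.01486822  1.78578466  0.0116337   0.78478423
 -1.27374374]
```

View pics/g1.png

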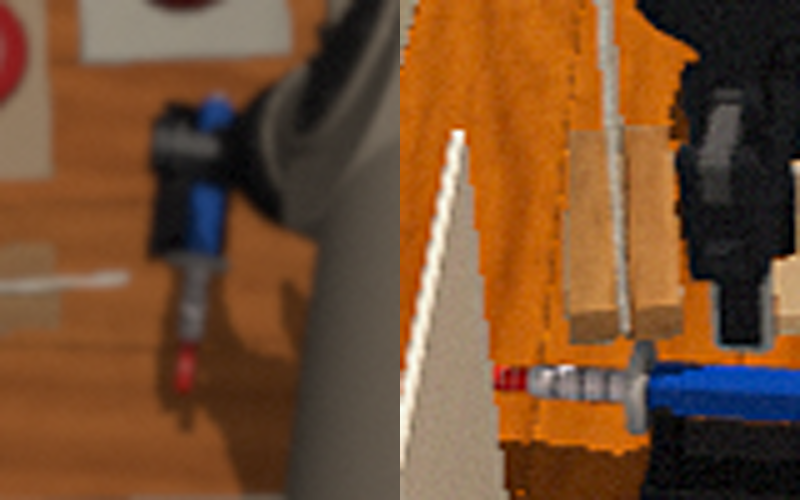

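Emit:
step_arm(
  moves=[
    {"rx": 0,"ry": 0,"rz": -0.4,"dx": 0.8,"dy": -5.4,"dz": 14,"gripper": 0.2},
    {"rx": 0,"ry": 0,"rz": 0,"dx": 0,"dy": 0,"dz": 10,"gripper": 0.2},
    {"rx": 0,"ry": 0,"rz": 0,"dx": 0,"dy": 0,"dz": 0,"gripper": 0.2},
    {"rx": 0,"ry": 0,"rz": 0,"dx": 0,"dy": 0,"dz": 0,"gripper": 0.2},
  ],
)

```text
clock: 3.58
tcp_pos: [0.5254, -0.3432, 0.0792]
orientation: [3.13, -0.273, -0.0]
contact_force: [-0.3, -0.5, -0.0]
grip_width: 0.0506
gripper_force: 0.0
```

```bash
python3 - <<'E'
from h import *
print(delta((.5264,-.344,.041),goal_R(170,0)))
print(proj("side",[[.5264,-.344,.038],[.4812,-.336,.038],[.4713,-.334,.046]]))
E
```

```text
(array([ 1.2,  0.6, 38.2]), array([0., 0., 0.]))
[[222.97740584 268.49776111]
 [199.02934495 267.0804358 ]
 [193.55506927 263.3368947 ]]
```

Emit:
step_arm(
  moves=[
    {"rx": 0,"ry": 0,"rz": 0,"dx": 1,"dy": 0.6,"dz": 13,"gripper": 0.2},
    {"rx": 0,"ry": 0,"rz": 0,"dx": 0,"dy": 0,"dz": 13,"gripper": 0.2},
    {"rx": 0,"ry": 0,"rz": 0,"dx": 0,"dy": 0,"dz": 12,"gripper": 0.2},
    {"rx": 0,"ry": 0,"rz": 0,"dx": 0,"dy": 0,"dz": 0,"gripper": 0.2},
    {"rx": 0,"ry": 0,"rz": 0,"dx": 0,"dy": 0,"dz": 0,"gripper": -0.3},
    {"rx": 0,"ry": 0,"rz": 0,"dx": 0,"dy": 0,"dz": 0,"gripper": -0.6},
    {"rx": 0,"ry": 0,"rz": 0,"dx": 0,"dy": 0,"dz": 0,"gripper": -1},
    {"rx": 0,"ry": 0,"rz": 0,"dx": 0,"dy": 0,"dz": 0,"gripper": -1},
    {"rx": 0,"ry": 0,"rz": 0,"dx": 0,"dy": 0,"dz": 0,"gripper": -1},
    {"rx": 0,"ry": 0,"rz": 0,"dx": 0,"dy": 0,"dz": 0,"gripper": -1},
  ],
  grip_force=70,
)

```text
clock: 4.82
tcp_pos: [0.5267, -0.3441, 0.042]
orientation: [3.129, -0.273, 0.002]
contact_force: [-0.3, 0.5, 5.7]
grip_width: 0.0148
gripper_force: 68.8
```

Emit:
step_arm(
  moves=[
    {"rx": 0,"ry": 0,"rz": 0,"dx": 0,"dy": 0,"dz": -8,"gripper": -1},
    {"rx": 0,"ry": 0,"rz": 0,"dx": 0,"dy": 0,"dz": -12,"gripper": -1},
    {"rx": 0,"ry": 0,"rz": 0,"dx": 0,"dy": 0,"dz": -30,"gripper": -1},
    {"rx": 0,"ry": 0,"rz": 0,"dx": 0,"dy": 0,"dz": -40,"gripper": -1},
    {"rx": 0,"ry": 0,"rz": 0,"dx": 0,"dy": 0,"dz": -40,"gripper": -1},
    {"rx": 0,"ry": 0,"rz": 0,"dx": 0,"dy": 0,"dz": -40,"gripper": -1},
    {"rx": 0,"ry": 0,"rz": 0,"dx": 0,"dy": 0,"dz": -40,"gripper": -1},
    {"rx": 0,"ry": 0,"rz": 0,"dx": 0,"dy": 0,"dz": -40,"gripper": -1},
    {"rx": 0,"ry": 0,"rz": 0,"dx": 0,"dy": 0,"dz": -30,"gripper": -1},
    {"rx": 0,"ry": 0,"rz": -10,"dx": 0,"dy": 0,"dz": 0,"gripper": -1},
    {"rx": 0,"ry": 0,"rz": -10,"dx": 0,"dy": 0,"dz": 0,"gripper": -1},
    {"rx": 0,"ry": 0,"rz": -10,"dx": 0,"dy": 0,"dz": 0,"gripper": -1},
    {"rx": 0,"ry": 0,"rz": -10,"dx": 0,"dy": 0,"dz": 0,"gripper": -1},
    {"rx": 0,"ry": 0,"rz": -10,"dx": 0,"dy": 0,"dz": 0,"gripper": -1},
    {"rx": 0,"ry": 0,"rz": -10,"dx": 0,"dy": 0,"dz": 0,"gripper": -1},
    {"rx": 0,"ry": 0,"rz": -10,"dx": 0,"dy": 0,"dz": 0,"gripper": -1},
    {"rx": 0,"ry": 0,"rz": -10,"dx": 0,"dy": 0,"dz": 0,"gripper": -1},
    {"rx": 0,"ry": 0,"rz": 0,"dx": 0,"dy": 0,"dz": 0,"gripper": -1},
  ],
)

```text
clock: 7.08
tcp_pos: [0.5259, -0.3438, 0.3217]
orientation: [-2.575, -1.8, -0.0]
contact_force: [0.4, 0.1, -0.4]
grip_width: 0.0149
gripper_force: 68.2
```

```bash
python3 - <<'E'
from h import *
M=np.array([.649,.026,.105]);u=-(-goal_R(-81,30)[:,0]);print(u)
R=goal_R(-81,30);T=M+.156*u-.003*R[:,2];T[2]+=.10
print("target",T,"delta",delta(T,R),"level",delta(T,goal_R(-81,0)),r.get_obs()["joints"].round(2) if hasattr(r.get_obs()["joints"],"round") else r.get_obs()["joints"])
E
```

```text
[-0.13547622  0.85536319  0.5       ]
target [0.62810036 0.15795513 0.28559808] delta (array([506.4, -76.2,  36.1]), array([  7.6,  29.3, -28.4])) level (array([506.4, -76.2,  36.1]), array([  0. ,  -0. , -29.1])) [ 0.67  0.36 -0.25  1.58  0.09  1.22  0.05]
```

Emit:
step_arm(
  moves=[
    {"rx": 0,"ry": 0,"rz": 0,"dx": 25,"dy": -4,"dz": 0,"gripper": -1},
    {"rx": 0,"ry": 0,"rz": 0,"dx": 42,"dy": -6.3,"dz": 0,"gripper": -1},
    {"rx": 0,"ry": 0,"rz": 0,"dx": 42,"dy": -6.3,"dz": 0,"gripper": -1},
    {"rx": 0,"ry": 0,"rz": 0,"dx": 42,"dy": -6.3,"dz": 0,"gripper": -1},
    {"rx": 0,"ry": 0,"rz": 0,"dx": 42,"dy": -6.3,"dz": 0,"gripper": -1},
    {"rx": 0,"ry": 0,"rz": 0,"dx": 42,"dy": -6.3,"dz": 0,"gripper": -1},
    {"rx": 0,"ry": 0,"rz": 0,"dx": 42,"dy": -6.3,"dz": 0,"gripper": -1},
    {"rx": 0,"ry": 0,"rz": 0,"dx": 42,"dy": -6.3,"dz": 0,"gripper": -1},
    {"rx": 0,"ry": 0,"rz": 0,"dx": 42,"dy": -6.3,"dz": 0,"gripper": -1},
    {"rx": 0,"ry": 0,"rz": 0,"dx": 42,"dy": -6.3,"dz": 0,"gripper": -1},
    {"rx": 0,"ry": 0,"rz": 0,"dx": 42,"dy": -6.3,"dz": 0,"gripper": -1},
    {"rx": 0,"ry": 0,"rz": 0,"dx": 40,"dy": -6,"dz": 0,"gripper": -1},
    {"rx": 0,"ry": 0,"rz": -9.7,"dx": 22,"dy": -3,"dz": 0,"gripper": -1},
    {"rx": 0,"ry": 0,"rz": -9.7,"dx": 0,"dy": 0,"dz": 0,"gripper": -1},
    {"rx": 0,"ry": 0,"rz": -9.7,"dx": 0,"dy": 0,"dz": 0,"gripper": -1},
    {"rx": 0,"ry": 10,"rz": 0,"dx": 0,"dy": 0,"dz": 0,"gripper": -1},
    {"rx": 0,"ry": 10,"rz": 0,"dx": 0,"dy": 0,"dz": 0,"gripper": -1},
    {"rx": 0,"ry": 10,"rz": 0,"dx": 0,"dy": 0,"dz": 0,"gripper": -1},
    {"rx": 0,"ry": 0,"rz": 0,"dx": 0,"dy": 0,"dz": 0,"gripper": -1},
    {"rx": 0,"ry": 0,"rz": 0,"dx": 0,"dy": 0,"dz": 0,"gripper": -1},
  ],
)

```text
clock: 9.57
tcp_pos: [0.6275, 0.1598, 0.3218]
orientation: [-1.755, -2.06, -0.467]
contact_force: [-1.2, 0.4, 0.6]
grip_width: 0.0145
gripper_force: 68.3
```

```bash
python3 - <<'E'
from h import *
M=np.array([.649,.026,.105]);R=goal_R(-81,30);u=R[:,0];T=M+.146*u-.003*R[:,2]
print("target",T,delta(T,R),np.round(r.get_obs()["joints"],2))
t=r.grab_frame("top");s=r.grab_frame("side")
W=np.hstack([cv2.resize(t[130:230,170:250],None,fx=5,fy=5,interpolation=2),cv2.resize(s[80:180,230:310],None,fx=5,fy=5,interpolation=2)]);cv2.imwrite("pics/t1.png",W)
E
```

```text
target [0.62945512 0.14940149 0.18059808] (array([-79.5,   0.3, 117.2]), array([-0.1,  0.1,  0.1])) [ 0.38  0.51 -0.7   1.55 -0.22  1.16 -0.01]
```

View pics/t1.png

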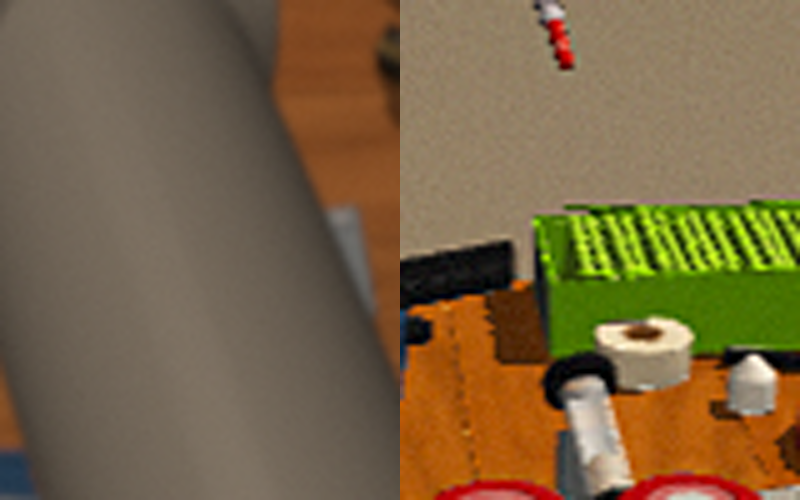

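The top view is blocked by the forearm. The side view shows the pin tip at about (263,93) and the ring centre at about (266,156). I'll check the mouth estimate against the ring's extents, and the gauge's place in the hand against the side view.

```bash
python3 - <<'E'
from h import *
M=np.array([.649,.026,.105]);R=goal_R(-81,30);u=R[:,0]
a=np.linspace(0,2*np.pi,60)
for L in (0,.006,.012,.016):
    C=(M-u*L)[:,None]+.020*(R[:,[1]]*np.cos(a)+R[:,[2]]*np.sin(a))
    for n in("top","side"):
        q=proj(n,C.T);print(L,n,q.min(0).round(1),q.max(0).round(1))
t=np.load("pics/top0.npy");s=np.load("pics/side0.npy")
g=t.max(2);print("top V cols row181",g[181,200:218].tolist());print("top rows col207/209",g[170:194,207].tolist(),g[170:194,209].tolist())
g=s.max(2);print("side cols r155",g[155,252:282].tolist());print("rows c265",g[145:168,265].tolist());
f=r.grab_frame("side");o=r.get_obs();R0=Ro.from_rotvec(o["orientation"]).as_matrix();O=np.array(o["tcp_pos"])+.003*R0[:,2]
print("tip pred",proj("side",[O-R0[:,0]*.121,O-R0[:,0]*.091,O-R0[:,0]*.051]).round(1),"red",blobs(f,(0,120,60),(8,255,255),(245,60,280,110),3))
m=cv2.inRange(cv2.cvtColor(f,cv2.COLOR_BGR2HSV),(0,120,60),(8,255,255))[60:110,245:280];y,x=np.nonzero(m);print("red rows",y.min()+60,y.max()+60,"tip col",x[y==y.max()].mean()+245,"top col",x[y==y.min()].mean()+245)
E
```

```text
0 top [205.  173.3] [211.1 188.1]
0 side [258.1 150.5] [273.1 159.8]
0.006 top [207.  173.2] [213.2 187.9]
0.006 side [258.6 152.4] [273.6 161.6]
0.012 top [209.  173.1] [215.2 187.8]
0.012 side [259.1 154.3] [274.1 163.5]
0.016 top [210.3 173. ] [216.6 187.7]
0.016 side [259.5 155.5] [274.5 164.7]
top V cols row181 [110, 108, 112, 102, 68, 30, 15, 22, 22, 20, 17, 29, 76, 119, 136, 139, 138, 139]
top rows col207/209 [130, 130, 128, 115, 83, 46, 21, 13, 11, 7, 13, 22, 21, 21, 16, 16, 17, 38, 65, 91, 104, 106, 106, 106] [131, 130, 128, 114, 85, 49, 27, 20, 21, 15, 17, 20, 19, 20, 14, 11, 14, 34, 69, 96, 106, 106, 106, 106]
side cols r155 [186, 181, 177, 170, 178, 176, 117, 15, 17, 10, 9, 0, 27, 65, 100, 145, 144, 110, 13, 0, 14, 88, 156, 144, 145, 145, 140, 147, 142, 142]
rows c265 [116, 116, 114, 115, 119, 67, 17, 19, 16, 0, 65, 169, 179, 132, 107, 208, 204, 217, 217, 221, 204, 171, 147]
tip pred [[263.4  93.3]
 [260.7  84.7]
 [257.2  73.7]] red [(32, ((261.9383850097656, 88.33562469482422), (9.48033332824707, 3.1601109504699707), 69.44395446777344))]
red rows 84 93 tip col 262.5 top col 261.0
```

Emit:
step_arm(
  moves=[
    {"rx": 0,"ry": 0,"rz": 0,"dx": -12,"dy": -0.3,"dz": 18,"gripper": -1},
    {"rx": 0,"ry": 0,"rz": 0,"dx": -18,"dy": 0,"dz": 28,"gripper": -1},
    {"rx": 0,"ry": 0,"rz": 0,"dx": -18,"dy": 0,"dz": 28,"gripper": -1},
    {"rx": 0,"ry": 0,"rz": 0,"dx": -18,"dy": 0,"dz": 27,"gripper": -1},
    {"rx": 0,"ry": 0,"rz": 0,"dx": -11.3,"dy": 0,"dz": 17.4,"gripper": -1},
    {"rx": 0,"ry": 0,"rz": 0,"dx": 0,"dy": 0,"dz": 0,"gripper": -1},
    {"rx": 0,"ry": 0,"rz": 0,"dx": 0,"dy": 0,"dz": 0,"gripper": -1},
  ],
)

```text
clock: 10.6
tcp_pos: [0.6295, 0.1515, 0.1812]
orientation: [-1.754, -2.059, -0.472]
contact_force: [-0.0, -0.5, -0.1]
grip_width: 0.015
gripper_force: 68.4
```

```bash
python3 - <<'E'
from h import *
M=np.array([.648,.0284,.105]);R=goal_R(-81,30);u=R[:,0];T=M+.146*u-.003*R[:,2]
print(delta(T,R))
o=r.get_obs();R0=Ro.from_rotvec(o["orientation"]).as_matrix();O=np.array(o["tcp_pos"])+.003*R0[:,2]
print("tip pred",proj("side",[O-R0[:,0]*.121,O-R0[:,0]*.091,O-R0[:,0]*.051]).round(1),"mouth",proj("side",M).round(1))
t=r.grab_frame("top");s=r.grab_frame("side")
m=cv2.inRange(cv2.cvtColor(s,cv2.COLOR_BGR2HSV),(0,120,60),(8,255,255))[110:155,245:285];y,x=np.nonzero(m);print([(v+110,(x[y==v].mean()+245).round(1),int((y==v).sum())) for v in np.unique(y)])
W=np.hstack([cv2.resize(t[130:230,170:250],None,fx=5,fy=5,interpolation=2),cv2.resize(s[110:172,235:285],None,fx=8,fy=8,interpolation=2)[:500]]) if 0 else cv2.resize(s[100:172,230:300],None,fx=8,fy=8,interpolation=2)
cv2.imwrite("pics/t2.png",W)
E
```

```text
(array([ 0.1, -1. ,  0.7]), array([ 0. , -0. ,  0.2]))
tip pred [[263.6 147.1]
 [261.1 138.3]
 [257.8 126.9]] mouth [[265.1 154.9]]
[(np.int64(137), np.float64(261.0), 1), (np.int64(138), np.float64(261.0), 3), (np.int64(139), np.float64(261.5), 2), (np.int64(140), np.float64(262.0), 3), (np.int64(141), np.float64(262.0), 3), (np.int64(142), np.float64(262.5), 2), (np.int64(143), np.float64(263.0), 3), (np.int64(144), np.float64(263.5), 2), (np.int64(145), np.float64(260.5), 4), (np.int64(146), np.float64(263.0), 1), (np.int64(147), np.float64(263.0), 1)]
```

View pics/t2.png

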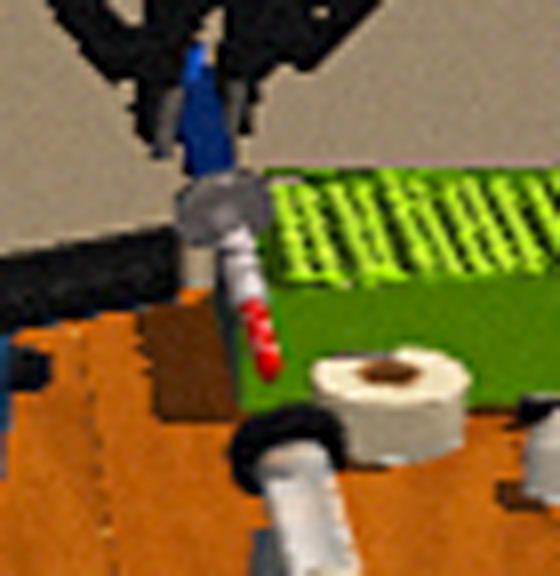

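Emit:
step_arm(
  moves=[
    {"rx": 0,"ry": 0,"rz": 0.2,"dx": 0,"dy": -1,"dz": 0.7,"gripper": -1},
    {"rx": 0,"ry": 0,"rz": 0,"dx": -10,"dy": 0,"dz": 0,"gripper": -1},
    {"rx": 0,"ry": 0,"rz": 0,"dx": -10,"dy": 0,"dz": 0,"gripper": -1},
    {"rx": 0,"ry": 0,"rz": 0,"dx": -10,"dy": 0,"dz": 0,"gripper": -1},
    {"rx": 0,"ry": 0,"rz": 0,"dx": -10,"dy": 0,"dz": 0,"gripper": -1},
    {"rx": 0,"ry": 0,"rz": 0,"dx": -10,"dy": 0,"dz": 0,"gripper": -1},
    {"rx": 0,"ry": 0,"rz": 0,"dx": 0,"dy": 0,"dz": 0,"gripper": -1},
    {"rx": 0,"ry": 0,"rz": 0,"dx": 0,"dy": 0,"dz": 0,"gripper": -1},
  ],
)

```text
clock: 11.7
tcp_pos: [0.6346, 0.1088, 0.1547]
orientation: [-1.757, -2.055, -0.469]
contact_force: [0.0, 0.6, -1.7]
grip_width: 0.015
gripper_force: 68.4
```

```bash
python3 - <<'E'
from h import *
M=np.array([.648,.0284,.105]);R=goal_R(-81,30);u=R[:,0];T=M+.051*u-.003*R[:,2]
print(delta(T,R))
o=r.get_obs();R0=Ro.from_rotvec(o["orientation"]).as_matrix();O=np.array(o["tcp_pos"])+.003*R0[:,2]
print("pred",proj("side",[O-R0[:,0]*.091,O-R0[:,0]*.051]).round(1),"mouth",proj("side",M).round(1),"F tool",(R0.T@np.array(o["contact_force"])).round(1))
s=r.grab_frame("side")
cv2.imwrite("pics/t3.png",cv2.resize(s[110:182,235:295],None,fx=8,fy=8,interpolation=2))
E
```

```text
(array([-44.4,   0.8,  -0.7]), array([-0.1, -0. , -0.1]))
pred [[264.4 153.7]
 [261.1 141.8]] mouth [[265.1 154.9]] F tool [-0.4  0.1  1.8]
```

View pics/t3.png

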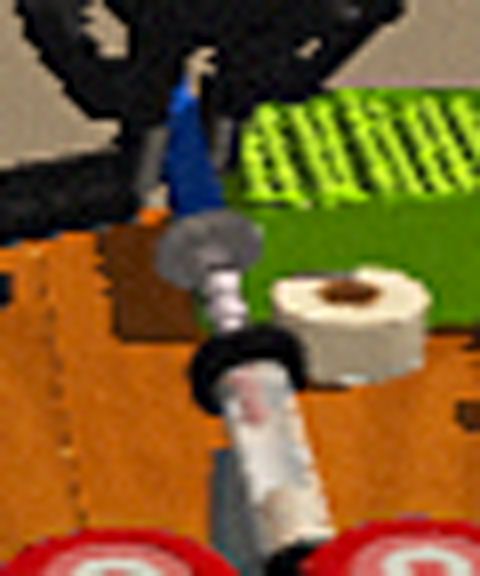

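The side view shows the pin inside the tube at about (266.5,160). It may sit slightly left of the tube's centreline, so I'll measure that.

```bash
python3 - <<'E'
from h import *
s=r.grab_frame("side").astype(int);s0=np.load("pics/side0.npy").astype(int)
for v in range(157,172):
    print(v,"V",s[v,258:282].max(1).tolist()," r-g",(s[v,258:282,2]-s[v,258:282,1]).tolist())
M=np.array([.648,.0284,.105])
for y in (98,99,100,102):
    u=goal_R(y-180,30)[:,0];print(y,proj("side",[M-u*.006,M-u*.02,M-u*.04]).round(1).tolist())
o=r.get_obs();R0=Ro.from_rotvec(o["orientation"]).as_matrix();O=np.array(o["tcp_pos"])+.003*R0[:,2]
print(proj("side",[O-R0[:,0]*.105,O-R0[:,0]*.121]).round(1).tolist())
E
```

```text
157 V [110, 13, 5, 3, 72, 142, 167, 182, 196, 189, 191, 193, 170, 48, 4, 64, 126, 147, 141, 157, 192, 189, 172, 131]  r-g [57, -2, 1, -2, 12, 33, 41, 40, 40, 27, 5, 8, 9, -1, 4, 23, 31, 20, 21, 10, 2, -5, 5, 17]
158 V [160, 11, 4, 30, 68, 101, 134, 179, 193, 193, 173, 169, 153, 87, 15, 63, 73, 65, 71, 71, 134, 199, 192, 177]  r-g [82, 0, 2, 0, 0, 12, 36, 56, 59, 37, 7, 5, 1, -2, 14, 40, 37, 33, 36, 28, 63, 92, 93, 89]
159 V [159, 17, 12, 27, 57, 90, 131, 170, 194, 197, 177, 163, 178, 195, 192, 191, 195, 193, 202, 193, 197, 199, 192, 178]  r-g [85, -5, -5, -3, -1, -1, 17, 32, 35, 27, 12, 2, 7, 38, 105, 100, 96, 94, 101, 97, 93, 100, 94, 89]
160 V [168, 98, 9, 10, 43, 143, 190, 154, 182, 192, 192, 167, 198, 238, 196, 189, 196, 190, 200, 202, 195, 194, 188, 178]  r-g [93, 52, 0, -9, 0, 3, 12, 40, 50, 38, 14, 5, 15, 39, 81, 100, 95, 92, 96, 93, 97, 91, 95, 92]
161 V [192, 179, 104, 21, 32, 135, 197, 162, 172, 200, 203, 188, 179, 201, 202, 190, 191, 191, 196, 195, 192, 193, 184, 179]  r-g [100, 93, 50, 0, -10, 0, 11, 32, 55, 55, 40, 12, 16, 38, 72, 99, 94, 92, 96, 92, 95, 94, 91, 92]
162 
[... 1770 characters left out ...]
0, 94, 92, 91, 89]
170 V [184, 187, 168, 92, 65, 79, 74, 103, 173, 223, 224, 210, 201, 201, 183, 194, 229, 198, 193, 198, 193, 191, 183, 179]  r-g [93, 94, 90, 30, -12, -4, -1, 4, 6, 6, 7, 6, 11, 8, 6, 16, 42, 73, 99, 97, 91, 93, 88, 92]
171 V [182, 183, 166, 84, 66, 75, 76, 84, 162, 219, 184, 179, 205, 210, 216, 230, 234, 195, 193, 190, 193, 189, 182, 184]  r-g [96, 96, 88, 24, -7, -3, 1, -3, 7, 9, 17, 17, 21, 14, 8, 18, 37, 76, 99, 91, 92, 82, 91, 87]
98 [[265.6, 156.7], [266.7, 161.1], [268.4, 167.4]]
99 [[265.6, 156.7], [266.8, 161.1], [268.6, 167.3]]
100 [[265.7, 156.7], [267.0, 161.0], [268.8, 167.3]]
102 [[265.7, 156.7], [267.2, 161.0], [269.3, 167.3]]
[[265.6, 157.9], [267.0, 162.9]]
```

Emit:
step_arm(
  moves=[
    {"rx": 0,"ry": 0,"rz": 0,"dx": 0,"dy": 1.7,"dz": 0,"gripper": -1},
    {"rx": 0,"ry": 0,"rz": 0,"dx": 0,"dy": 0,"dz": 0,"gripper": -1},
    {"rx": 0,"ry": 0,"rz": 0,"dx": -5,"dy": 0,"dz": 0,"gripper": -1},
    {"rx": 0,"ry": 0,"rz": 0,"dx": -5,"dy": 0,"dz": 0,"gripper": -1},
    {"rx": 0,"ry": 0,"rz": 0,"dx": -5,"dy": 0,"dz": 0,"gripper": -1},
    {"rx": 0,"ry": 0,"rz": 0,"dx": 0,"dy": 0,"dz": 0,"gripper": -1},
    {"rx": 0,"ry": 0,"rz": 0,"dx": 0,"dy": 0,"dz": 0,"gripper": -1},
  ],
)

```text
clock: 12.68
tcp_pos: [0.6383, 0.0959, 0.147]
orientation: [-1.757, -2.055, -0.469]
contact_force: [1.1, 0.8, -1.1]
grip_width: 0.0148
gripper_force: 68.4
```

```bash
cat > chk.py <<'E'
from h import *
M=np.array([.649,.0284,.105]);R=goal_R(-81,30);u=R[:,0];T=M+.051*u-.003*R[:,2]
o=r.get_obs();R0=Ro.from_rotvec(o["orientation"]).as_matrix();print(delta(T,R),"F tool",(R0.T@np.array(o["contact_force"])).round(1),"mom tool",(R0.T@np.array(o["moment"])).round(2))
E
python3 chk.py
```

```text
(array([-29.2,   0.1,  -0.8]), array([-0.1, -0. , -0.1])) F tool [-0.   1.2  1.2] mom tool [ 0.04 -0.61  0.01]
```

Emit:
step_arm(
  moves=[
    {"rx": 0,"ry": 0,"rz": 0,"dx": -5,"dy": 0,"dz": -0.4,"gripper": -1},
    {"rx": 0,"ry": 0,"rz": 0,"dx": -5,"dy": 0,"dz": 0,"gripper": -1},
    {"rx": 0,"ry": 0,"rz": 0,"dx": -5,"dy": 0,"dz": 0,"gripper": -1},
    {"rx": 0,"ry": 0,"rz": 0,"dx": 0,"dy": 0,"dz": 0,"gripper": -1},
    {"rx": 0,"ry": 0,"rz": 0,"dx": 0,"dy": 0,"dz": 0,"gripper": -1},
  ],
)

```text
clock: 13.3
tcp_pos: [0.6403, 0.0828, 0.1398]
orientation: [-1.757, -2.055, -0.469]
contact_force: [-0.2, 0.3, -0.6]
grip_width: 0.0148
gripper_force: 68.3
```

```bash
python3 chk.py
```

```text
(array([-14.1,   0.1,  -0.4]), array([-0.1, -0. , -0.1])) F tool [-0.  -0.2  0.7] mom tool [ 0.02 -0.57  0.04]
```

Emit:
step_arm(
  moves=[
    {"rx": 0,"ry": 0,"rz": 0,"dx": -3,"dy": 0,"dz": 0,"gripper": -1},
    {"rx": 0,"ry": 0,"rz": 0,"dx": -3,"dy": 0,"dz": 0,"gripper": -1},
    {"rx": 0,"ry": 0,"rz": 0,"dx": -3,"dy": 0,"dz": 0,"gripper": -1},
    {"rx": 0,"ry": 0,"rz": 0,"dx": -2,"dy": 0,"dz": 0,"gripper": -1},
    {"rx": 0,"ry": 0,"rz": 0,"dx": 0,"dy": 0,"dz": 0,"gripper": -1},
    {"rx": 0,"ry": 0,"rz": 0,"dx": 0,"dy": 0,"dz": 0,"gripper": -1},
  ],
)

```text
clock: 14.05
tcp_pos: [0.6417, 0.0731, 0.1342]
orientation: [-1.758, -2.055, -0.468]
contact_force: [-0.3, -0.4, -1.4]
grip_width: 0.0145
gripper_force: 68.3
```

```bash
python3 chk.py
```

```text
(array([-2.8,  0.2, -0.3]), array([-0.1,  0. , -0.1])) F tool [-1.  -0.3  1. ] mom tool [-0.02 -0.59 -0.06]
```

Emit:
step_arm(
  moves=[
    {"rx": 0,"ry": 0,"rz": 0,"dx": -1.5,"dy": 0,"dz": 0,"gripper": -1},
    {"rx": 0,"ry": 0,"rz": 0,"dx": -1.5,"dy": 0,"dz": 0,"gripper": -1},
    {"rx": 0,"ry": 0,"rz": 0,"dx": 0,"dy": 0,"dz": 0,"gripper": -1},
    {"rx": 0,"ry": 0,"rz": 0,"dx": 0,"dy": 0,"dz": 0,"gripper": -1},
  ],
)

```text
clock: 14.55
tcp_pos: [0.642, 0.0713, 0.1331]
orientation: [-1.756, -2.055, -0.469]
contact_force: [-1.1, 2.1, 0.7]
grip_width: 0.0146
gripper_force: 68.5
```

```bash
python3 chk.py
```

```text
(array([-0.7,  0.2, -0.4]), array([-0.1, -0. , -0.1])) F tool [ 2.3 -0.7  0.5] mom tool [ 0.14  0.04 -0.01]
```

Emit:
step_arm(
  moves=[
    {"rx": 0,"ry": 0,"rz": 0,"dx": -1,"dy": 0,"dz": 0,"gripper": -1},
    {"rx": 0,"ry": 0,"rz": 0,"dx": -1,"dy": 0,"dz": 0,"gripper": -1},
    {"rx": 0,"ry": 0,"rz": 0,"dx": 0,"dy": 0,"dz": 0,"gripper": -1},
    {"rx": 0,"ry": 0,"rz": 0,"dx": 0,"dy": 0,"dz": 0,"gripper": -1},
  ],
)

```text
clock: 15.05
tcp_pos: [0.642, 0.0713, 0.1331]
orientation: [-1.754, -2.055, -0.471]
contact_force: [-1.7, 5.6, 6.4]
grip_width: 0.0148
gripper_force: 68.8
```

```bash
python3 chk.py; python3 -c "
from h import *
s=r.grab_frame('side');cv2.imwrite('pics/t4.png',cv2.resize(s[110:182,235:295],None,fx=8,fy=8,interpolation=2))"
```

```text
(array([-0.7,  0.2, -0.4]), array([-0.1, -0.2,  0. ])) F tool [ 8.2 -0.8 -2.6] mom tool [0.41 0.98 0.08]
```

View pics/t4.png

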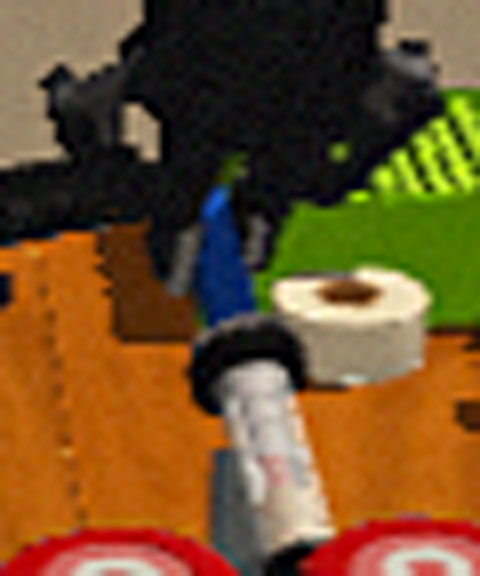

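The collar has seated on the ring: 8 N along the axis and no further advance. I'll press slightly, then draw straight out.

Emit:
step_arm(
  moves=[
    {"rx": 0,"ry": 0,"rz": 0,"dx": -1,"dy": 0,"dz": 0,"gripper": -1},
    {"rx": 0,"ry": 0,"rz": 0,"dx": 0,"dy": 0,"dz": 0,"gripper": -1},
    {"rx": 0,"ry": 0,"rz": 0,"dx": 3,"dy": 0,"dz": 0,"gripper": -1},
    {"rx": 0,"ry": 0,"rz": 0,"dx": 6,"dy": 0,"dz": 0,"gripper": -1},
    {"rx": 0,"ry": 0,"rz": 0,"dx": 8,"dy": 0,"dz": 0,"gripper": -1},
    {"rx": 0,"ry": 0,"rz": 0,"dx": 8,"dy": 0,"dz": 0,"gripper": -1},
    {"rx": 0,"ry": 0,"rz": 0,"dx": 8,"dy": 0,"dz": 0,"gripper": -1},
    {"rx": 0,"ry": 0,"rz": 0,"dx": 0,"dy": 0,"dz": 0,"gripper": -1},
  ],
)

```text
clock: 16.1
tcp_pos: [0.6381, 0.0975, 0.1485]
orientation: [-1.756, -2.057, -0.47]
contact_force: [-0.1, -0.2, -0.3]
grip_width: 0.0143
gripper_force: 68.3
```

```bash
python3 chk.py
```

```text
(array([-31.4,  -0.1,  -0.3]), array([-0.1, -0. ,  0. ])) F tool [-0.3 -0.1  0.2] mom tool [ 0.03 -0.57 -0.02]
```

Emit:
step_arm(
  moves=[
    {"rx": 0,"ry": 0,"rz": 0,"dx": 10,"dy": 0,"dz": 0,"gripper": -1},
    {"rx": 0,"ry": 0,"rz": 0,"dx": 10,"dy": 0,"dz": 0,"gripper": -1},
    {"rx": 0,"ry": 0,"rz": 0,"dx": 15,"dy": 0,"dz": 0,"gripper": -1},
    {"rx": 0,"ry": 0,"rz": 0,"dx": 15,"dy": 0,"dz": 0,"gripper": -1},
    {"rx": 0,"ry": 0,"rz": 0,"dx": 15,"dy": 0,"dz": 0,"gripper": -1},
    {"rx": 0,"ry": 0,"rz": 0,"dx": 18,"dy": 0,"dz": -28,"gripper": -1},
    {"rx": 0,"ry": 0,"rz": 0,"dx": 18,"dy": 0,"dz": -28,"gripper": -1},
    {"rx": 0,"ry": 0,"rz": 0,"dx": 18,"dy": 0,"dz": -28,"gripper": -1},
    {"rx": 0,"ry": 0,"rz": 0,"dx": 18,"dy": 0,"dz": -28,"gripper": -1},
    {"rx": 0,"ry": 0,"rz": 0,"dx": 0,"dy": 0,"dz": 0,"gripper": -1},
    {"rx": 0,"ry": 0,"rz": 0,"dx": 0,"dy": 0,"dz": 0,"gripper": -1},
  ],
)

```text
clock: 17.48
tcp_pos: [0.6281, 0.1585, 0.3126]
orientation: [-1.757, -2.055, -0.467]
contact_force: [-0.3, -0.6, -1.3]
grip_width: 0.0148
gripper_force: 68.5
```

```bash
python3 - <<'E'
from h import *
o=r.get_obs();print(np.round(o["joints"],2),np.round(o["tcp_pos"],3))
R0=Ro.from_rotvec(o["orientation"]).as_matrix();O=np.array(o["tcp_pos"])+.003*R0[:,2]
s=r.grab_frame("side")
print("pred x=.107,.091,.051",proj("side",[O-R0[:,0]*k for k in(.107,.091,.051)]).round(1).tolist())
m=cv2.inRange(cv2.cvtColor(s,cv2.COLOR_BGR2HSV),(0,120,60),(8,255,255))[60:145,235:285];y,x=np.nonzero(m);print([(int(v+60),float((x[y==v].mean()+235).round(1))) for v in np.unique(y)])
# final target: phone centre
C=np.array([.414,.1501]);
for yaw in (95,105,110,115,120):
    R=goal_R(yaw,0);g=-R[:,0];print(yaw,np.r_[C-.107*g[:2],.131+.003].round(3),R[:,1].round(2))
E
```

```text
[ 0.38  0.52 -0.7   1.55 -0.22  1.14 -0.  ] [0.628 0.158 0.313]
pred x=.107,.091,.051 [[262.2, 93.5], [260.8, 89.0], [257.5, 77.8]]
[(88, 261.5), (89, 261.0), (90, 261.0), (91, 261.5), (92, 262.0), (93, 261.5)]
95 [0.423 0.044 0.134] [-1.   -0.09  0.  ]
105 [0.442 0.047 0.134] [-0.97 -0.26  0.  ]
110 [0.451 0.05  0.134] [-0.94 -0.34  0.  ]
115 [0.459 0.053 0.134] [-0.91 -0.42  0.  ]
120 [0.467 0.057 0.134] [-0.87 -0.5   0.  ]
```

Emit:
step_arm(
  moves=[
    {"rx": 0,"ry": -10,"rz": 0,"dx": 0,"dy": 0,"dz": 0,"gripper": -1},
    {"rx": 0,"ry": -10,"rz": 0,"dx": 0,"dy": 0,"dz": 0,"gripper": -1},
    {"rx": 0,"ry": -10,"rz": 0,"dx": 0,"dy": 0,"dz": 0,"gripper": -1},
    {"rx": 0,"ry": 0,"rz": 8,"dx": 0,"dy": 0,"dz": 0,"gripper": -1},
    {"rx": 0,"ry": 0,"rz": 10,"dx": 0,"dy": 0,"dz": 0,"gripper": -1},
    {"rx": 0,"ry": 0,"rz": 10,"dx": 0,"dy": 0,"dz": 0,"gripper": -1},
    {"rx": 0,"ry": 0,"rz": 10,"dx": 0,"dy": 0,"dz": 0,"gripper": -1},
    {"rx": 0,"ry": 0,"rz": 10,"dx": 0,"dy": 0,"dz": 0,"gripper": -1},
    {"rx": 0,"ry": 0,"rz": 10,"dx": 0,"dy": 0,"dz": 0,"gripper": -1},
    {"rx": 0,"ry": 0,"rz": 10,"dx": 0,"dy": 0,"dz": 0,"gripper": -1},
    {"rx": 0,"ry": 0,"rz": 10,"dx": 0,"dy": 0,"dz": 0,"gripper": -1},
    {"rx": 0,"ry": 0,"rz": 10,"dx": 0,"dy": 0,"dz": 0,"gripper": -1},
    {"rx": 0,"ry": 0,"rz": 10,"dx": 0,"dy": 0,"dz": 0,"gripper": -1},
    {"rx": 0,"ry": 0,"rz": 0,"dx": 0,"dy": 0,"dz": 0,"gripper": -1},
  ],
)

```text
clock: 19.27
tcp_pos: [0.6281, 0.1583, 0.3118]
orientation: [3.14, 0.029, -0.006]
contact_force: [-0.1, -0.7, -1.1]
grip_width: 0.0147
gripper_force: 68.4
```

```bash
cat > fin.py <<'E'
from h import *
import sys
yaw=float(sys.argv[1]);z=float(sys.argv[2])
R=goal_R(yaw,0);g=-R[:,0];T=np.r_[np.array([.414,.150])-.107*g[:2],z+.003]
o=r.get_obs();R0=Ro.from_rotvec(o["orientation"]).as_matrix();tip=np.array(o["tcp_pos"])+.003*R0[:,2]-.107*R0[:,0]
print("T",T.round(3),delta(T,R),"tip",tip.round(4),"gauge dir",(-R0[:,0]).round(3),"F",np.round(o["contact_force"],1),"\nq",np.round(o["joints"],2),"qd",np.abs(o["qvel"]).max().round(4))
E
python3 fin.py 105 .131
```

```text
T [0.442 0.047 0.134] (array([-187.8,  108. ,  178.7]), array([ 0.2,  0.2, 76.1])) tip [0.5212 0.1564 0.3092] gauge dir [-1.    -0.018  0.004] F [-0.1 -0.7 -1.1] 
q [-0.2   0.4  -0.2   1.54  0.08  1.21 -1.96] qd 0.0741
```

Emit:
step_arm(
  moves=[
    {"rx": 0,"ry": 0,"rz": 0,"dx": -20,"dy": 12,"dz": 0,"gripper": -1},
    {"rx": 0,"ry": 0,"rz": 0,"dx": -34,"dy": 20,"dz": 0,"gripper": -1},
    {"rx": 0,"ry": 0,"rz": 0,"dx": -34,"dy": 20,"dz": 0,"gripper": -1},
    {"rx": 0,"ry": 0,"rz": 0,"dx": -34,"dy": 20,"dz": 0,"gripper": -1},
    {"rx": 0,"ry": 0,"rz": 0,"dx": -34,"dy": 20,"dz": 0,"gripper": -1},
    {"rx": 0,"ry": 0,"rz": 0,"dx": -31,"dy": 16,"dz": 0,"gripper": -1},
    {"rx": 0,"ry": 0,"rz": 10,"dx": 0,"dy": 0,"dz": 0,"gripper": -1},
    {"rx": 0,"ry": 0,"rz": 10,"dx": 0,"dy": 0,"dz": 0,"gripper": -1},
    {"rx": 0,"ry": 0,"rz": 10,"dx": 0,"dy": 0,"dz": 0,"gripper": -1},
    {"rx": 0,"ry": 0,"rz": 10,"dx": 0,"dy": 0,"dz": 0,"gripper": -1},
    {"rx": 0,"ry": 0,"rz": 10,"dx": 0,"dy": 0,"dz": 0,"gripper": -1},
    {"rx": 0,"ry": 0,"rz": 0,"dx": 0,"dy": 0,"dz": 0,"gripper": -1},
  ],
)

```text
clock: 20.78
tcp_pos: [0.4432, 0.0472, 0.3132]
orientation: [2.86, -1.296, -0.003]
contact_force: [-0.3, -0.8, -1.2]
grip_width: 0.015
gripper_force: 68.4
```

```bash
python3 fin.py 105 .131
```

```text
T [0.442 0.047 0.134] (array([ -0.3,   1.1, 179.2]), array([ 0.2,  0. , 26.2])) tip [0.3727 0.1277 0.3103] gauge dir [-0.659  0.752  0.001] F [-0.3 -0.8 -1.2] 
q [-0.08  0.04 -0.17  1.99  0.01  1.11 -2.68] qd 0.0671
```

Emit:
step_arm(
  moves=[
    {"rx": 0,"ry": 0,"rz": 5,"dx": 0,"dy": 0,"dz": 10,"gripper": -1},
    {"rx": 0,"ry": 0,"rz": 5,"dx": 0,"dy": 0,"dz": 10,"gripper": -1},
    {"rx": 0,"ry": 0,"rz": 4,"dx": 0,"dy": 0,"dz": 10,"gripper": -1},
    {"rx": 0,"ry": 0,"rz": 3,"dx": 0,"dy": 0,"dz": 10,"gripper": -1},
    {"rx": 0,"ry": 0,"rz": 3,"dx": 0,"dy": 0,"dz": 10,"gripper": -1},
    {"rx": 0,"ry": 0,"rz": 0,"dx": 0,"dy": 0,"dz": 0,"gripper": -1},
    {"rx": 0,"ry": 0,"rz": 0,"dx": 0,"dy": 0,"dz": 0,"gripper": -1},
  ],
)

```text
clock: 21.65
tcp_pos: [0.4437, 0.0474, 0.2699]
orientation: [2.622, -1.725, -0.004]
contact_force: [-0.1, -0.1, -1.4]
grip_width: 0.015
gripper_force: 68.4
```

```bash
python3 fin.py 108 .135
```

```text
T [0.447 0.048 0.138] (array([  0.6,  -3.9, 131.9]), array([0.2, 0. , 5.3])) tip [0.4013 0.1456 0.2669] gauge dir [-0.396  0.918  0.001] F [-0.1 -0.1 -1.4] 
q [-0.51  0.07  0.28  2.07 -0.02  1.01 -2.95] qd 0.0484
```

Emit:
step_arm(
  moves=[
    {"rx": 0,"ry": 0,"rz": 2,"dx": 0,"dy": -1,"dz": 10,"gripper": -1},
    {"rx": 0,"ry": 0,"rz": 2,"dx": 0,"dy": -1,"dz": 10,"gripper": -1},
    {"rx": 0,"ry": 0,"rz": 2,"dx": 0,"dy": -1,"dz": 10,"gripper": -1},
    {"rx": 0,"ry": 0,"rz": 0,"dx": 0,"dy": -1,"dz": 10,"gripper": -1},
    {"rx": 0,"ry": 0,"rz": 0,"dx": 0,"dy": 0,"dz": 0,"gripper": -1},
    {"rx": 0,"ry": 0,"rz": 0,"dx": 0,"dy": 0,"dz": 0,"gripper": -1},
  ],
)

```text
clock: 22.4
tcp_pos: [0.4476, 0.0474, 0.2303]
orientation: [2.525, -1.864, -0.004]
contact_force: [0.1, -0.0, -1.2]
grip_width: 0.0149
gripper_force: 68.4
```

```bash
python3 fin.py 105 .135
```

```text
T [0.442 0.047 0.138] (array([-0.9,  5.5, 92.3]), array([0.2, 0. , 2.1])) tip [0.4161 0.1497 0.2273] gauge dir [-0.295  0.956  0.   ] F [ 0.1 -0.  -1.2] 
q [-0.93  0.15  0.76  2.13 -0.13  0.91 -2.93] qd 0.0171
```

Emit:
step_arm(
  moves=[
    {"rx": 0,"ry": 0,"rz": 1.5,"dx": -0.5,"dy": 3,"dz": 8,"gripper": -1},
    {"rx": 0,"ry": 0,"rz": 1.5,"dx": 0,"dy": 3,"dz": 8,"gripper": -1},
    {"rx": 0,"ry": 0,"rz": 0,"dx": 0,"dy": 0,"dz": 8,"gripper": -1},
    {"rx": 0,"ry": 0,"rz": 0,"dx": 0,"dy": 0,"dz": 8,"gripper": -1},
    {"rx": 0,"ry": 0,"rz": 0,"dx": 0,"dy": 0,"dz": 8,"gripper": -1},
    {"rx": 0,"ry": 0,"rz": 0,"dx": 0,"dy": 0,"dz": 0,"gripper": -1},
    {"rx": 0,"ry": 0,"rz": 0,"dx": 0,"dy": 0,"dz": 0,"gripper": -1},
  ],
)

```text
clock: 23.28
tcp_pos: [0.4415, 0.0465, 0.1902]
orientation: [2.475, -1.929, -0.004]
contact_force: [0.9, 0.0, -0.1]
grip_width: 0.0147
gripper_force: 68.4
```

```bash
python3 fin.py 104 .133; python3 - <<'E'
from h import *
t0=np.load("pics/top0.npy")
m=cv2.inRange(cv2.cvtColor(t0,cv2.COLOR_BGR2HSV),(98,90,40),(125,255,255))[205:262,95:215]
for c in (206,203,198,190):
    y=np.nonzero(m[:,c-95])[0]
    if len(y): print(c,y.max()+205,[plane("top",(c,y.max()+205.5),z).round(3).tolist() for z in(.0,.05,.13)])
t=r.grab_frame("top");s=r.grab_frame("side")
W=np.hstack([cv2.resize(t[180:320,110:290],None,fx=2.5,fy=2.5,interpolation=2)[:350],cv2.resize(s[90:230,140:280],None,fx=2.5,fy=2.5,interpolation=2)]);print(W.shape);cv2.imwrite("pics/f1.png",W)
E
```

```text
T [0.44  0.046 0.136] (array([-0.1,  1.4, 54.2]), array([ 0.2, -0. ,  0.1])) tip [0.4154 0.1503 0.1872] gauge dir [-0.244  0.97  -0.   ] F [ 0.9  0.  -0.1] 
q [-0.95  0.23  0.81  2.19 -0.22  0.82 -2.89] qd 0.0084
206 247 [[0.472, 0.046, 0.0], [0.471, 0.039, 0.05], [0.47, 0.028, 0.13]]
203 247 [[0.472, 0.054, 0.0], [0.471, 0.047, 0.05], [0.47, 0.036, 0.13]]
198 239 [[0.496, 0.069, 0.0], [0.494, 0.061, 0.05], [0.491, 0.049, 0.13]]
190 245 [[0.479, 0.092, 0.0], [0.478, 0.083, 0.05], [0.476, 0.069, 0.13]]
(350, 800, 3)
```

View pics/f1.png

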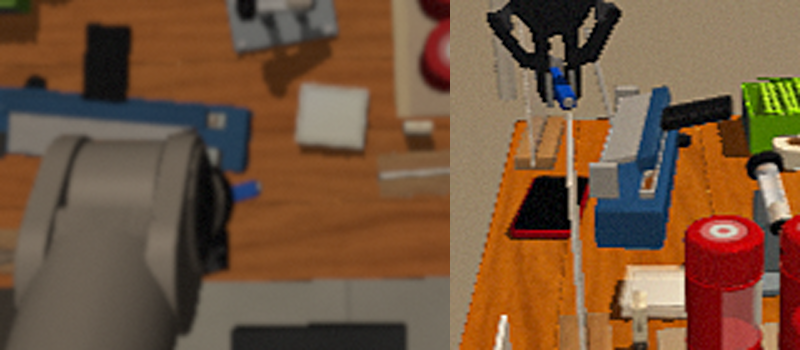

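The side view shows the gripper above and clear of the sealer. The phone is untouched, and the tip is over its middle at (0.415, 0.150). Now I'll make the last descent.

Emit:
step_arm(
  moves=[
    {"rx": 0,"ry": 0,"rz": 0,"dx": 0,"dy": 1.4,"dz": 8,"gripper": -1},
    {"rx": 0,"ry": 0,"rz": 0,"dx": 0,"dy": 0,"dz": 8,"gripper": -1},
    {"rx": 0,"ry": 0,"rz": 0,"dx": 0,"dy": 0,"dz": 8,"gripper": -1},
    {"rx": 0,"ry": 0,"rz": 0,"dx": 0,"dy": 0,"dz": 7,"gripper": -1},
    {"rx": 0,"ry": 0,"rz": 0,"dx": 0,"dy": 0,"dz": 7,"gripper": -1},
    {"rx": 0,"ry": 0,"rz": 0,"dx": 0,"dy": 0,"dz": 0,"gripper": -1},
    {"rx": 0,"ry": 0,"rz": 0,"dx": 0,"dy": 0,"dz": 0,"gripper": -1},
  ],
)

```text
clock: 24.25
tcp_pos: [0.44, 0.0461, 0.1522]
orientation: [2.475, -1.929, -0.004]
contact_force: [-0.1, -0.1, -1.7]
grip_width: 0.0151
gripper_force: 68.4
```

```bash
python3 fin.py 104 .132
```

```text
T [0.44  0.046 0.135] (array([-0.1,  0. , 17.2]), array([ 0.2, -0. ,  0.1])) tip [0.4138 0.1499 0.1492] gauge dir [-0.244  0.97  -0.   ] F [-0.1 -0.1 -1.7] 
q [-0.89  0.3   0.77  2.22 -0.31  0.73 -2.81] qd 0.0063
```

Emit:
step_arm(
  moves=[
    {"rx": 0,"ry": 0,"rz": 0,"dx": 0,"dy": 0,"dz": 6,"gripper": -1},
    {"rx": 0,"ry": 0,"rz": 0,"dx": 0,"dy": 0,"dz": 6,"gripper": -1},
    {"rx": 0,"ry": 0,"rz": 0,"dx": 0,"dy": 0,"dz": 5,"gripper": -1},
    {"rx": 0,"ry": 0,"rz": 0,"dx": 0,"dy": 0,"dz": 0,"gripper": -1},
    {"rx": 0,"ry": 0,"rz": 0,"dx": 0,"dy": 0,"dz": 0,"gripper": -1},
    {"rx": 0,"ry": 0,"rz": 0,"dx": 0,"dy": 0,"dz": 0,"gripper": -1},
    {"rx": 0,"ry": 0,"rz": 0,"dx": 0,"dy": 0,"dz": 0,"gripper": -1},
    {"rx": 0,"ry": 0,"rz": 0,"dx": 0,"dy": 0,"dz": 0,"gripper": -1},
    {"rx": 0,"ry": 0,"rz": 0,"dx": 0,"dy": 0,"dz": 0,"gripper": -1},
  ],
)

```text
clock: 25.38
tcp_pos: [0.4398, 0.0462, 0.1352]
orientation: [2.475, -1.929, -0.004]
contact_force: [-0.2, 1.0, -0.4]
grip_width: 0.015
gripper_force: 68.4
```

```bash
python3 fin.py 104 .131; python3 - <<'E'
from h import *
o=r.get_obs();R0=Ro.from_rotvec(o["orientation"]).as_matrix();O=np.array(o["tcp_pos"])+.003*R0[:,2]
s=r.grab_frame("side");t=r.grab_frame("top")
for n,f in(("side",s),("top",t)):
    q=proj(n,[O-R0[:,0]*k for k in(.107,.091,.0,-.045)]).round(1);print(n,q.tolist())
    x,y=q[0].astype(int);print(blobs(f,(0,120,60),(8,255,255),(x-14,y-14,x+14,y+14),2))
    x,y=q[2].astype(int);print(blobs(f,(105,120,40),(130,255,255),(x-8,y-14,x+14,y+14),4))
print("phone now",blobs(t,(0,0,0),(180,255,45),(135,248,205,290),100))
E
```

```text
T [0.44  0.046 0.134] (array([ 0.1, -0.1,  1.2]), array([0.2, 0. , 0.1])) tip [0.4136 0.15   0.1322] gauge dir [-0.244  0.97   0.   ] F [-0.2  1.  -0.4] 
q [-0.86  0.34  0.74  2.23 -0.35  0.69 -2.77] qd 0.0015
side [[176.9, 131.0], [178.0, 133.0], [184.4, 144.9], [187.9, 151.5]]
[]
[(58, ((183.87648010253906, 144.69412231445312), (16.703645706176758, 4.664005279541016), 77.47119140625))]
top [[157.7, 270.9], [163.9, 269.2], [198.8, 259.6], [215.9, 254.8]]
[]
[(27, ((208.5, 256.5), (5.0, 5.0), 90.0)), (13, ((204.0, 246.0), (2.0, 6.0), 90.0))]
phone now [(514, ((195.0, 268.5), (41.0, 18.0), 90.0))]
```

```bash
python3 -c "
from bench import r
print(r.hand_in())"
```

```text
the job is handed in; nothing more can be done
None
```

I gauged the tube, drew the gauge out with the pin reading about 14 mm, and handed the job in with it held level and still, the pin tip worked out to be about 12 cm above the phone's middle; the arm hid the phone and pin in the last pictures.

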